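Clamp a hardwood lipping to a tilted panel

ROBOT

A 6-joint arm with a two-finger parallel gripper is mounted at the origin on the work surface. World frame = base frame: x ahead of the robot, y to its left, z up, the work surface at z = 0. Lengths are in m, angles in rad, forces in N, time in s.
With the tool pointing down it reaches from about 0.375 to 0.975 m from the base axis. Payload 3.8 kg.
Tool frame: the origin (TCP) lies at the very end of the fingers, on their centre line; the grasp point (between the pads) lies 19 mm behind it; z points along the fingers, y is the line along which they close (so a half turn about z gives the same grasp; the last joint's range is limited). The gripper opens to 85 mm and grips with 20 to 120 N. Pads are 22 mm wide; open, the fingers measure 114 mm over their backs; the gripper's body (76 mm by 85 mm) begins 54 mm behind the grasp point. The pads swing forward as they close: fully open they stand 13 mm farther back than shut.
Start: joints at [1.287, 0.264, 1.604, -0, 1.274, -0.037], TCP at [0.165, 0.655, 0.231] pointing down, gripper open.
Joint ranges: [-2.63, 2.63], [-0.94, 2.18], [0.31, 2.57], [-1.31, 4.45], [0, 2.66], [-2.55, 2.55]. Speed limits (rad/s): [2.57, 2.57, 3.14, 3.14, 3.14, 3.14].

INTERFACE

Orientations are given as a rotation vector (axis times angle).
In Python, from workcell import bot, vision gives the robot as it stands. The module is installed in compiled form; this text tells all that it offers.
- The arm moves only by the tool play_rows, never from a script. Its argument "moves" is a list that holds one entry, the list of rows, each a list of 7 numbers: the turn, a rotation vector about the tool's x, y, z as a fraction of full scale, then the shift along the tool's x, y, z as a fraction of full scale, then the finger opening in mm, from 0 to 85.4. In form: [[[ax, ay, az, x, y, z, jaw], ...]]. A call has 1 to 5 rows; each row shifts and turns the commanded pose from where the row before left it, along the tool's axes as they then stand; what a row does not reach is not made up. Full scale, the value 1, is 0.1 m for a shift and 0.5 rad for a turn. A row lasts 1/12 s, in which the tool goes at most 41.7 mm and 7.16 degrees, less where a joint would pass 70% of its speed; a pose out of reach is approached as far as the arm can. A call with a number of a shift or a turn outside -1 to 1 is refused whole. A call with a gripper value outside its range is refused whole. The fingers move at their own pace and stop on an object; "newtons" is the grip in N (left out, the last holds). Time passes only in rows, so rows that do not move let the fingers close. It gives the time, the measured TCP pose, the force, the opening and the grip force at its end, in the units of the state.
- bot.read_state(): the state, without advancing time (a new reading comes with each control period).
- vision.read_camera(name): name is "scene" or "top" or "wrist"; returns a dict with "image" (420x560x3 uint8, red, green, blue), "depth" (420x560 float32, m along the optical axis (not along the pixel's ray), 0 where there is no reading), "K" (3x3 intrinsics, pixels), "R" (3x3) and "t" (3): a world point X has camera coordinates R X + t. Camera axes: x right, y down, z forward; pixel columns grow to the right and rows downward; lengths in m; the calibration is good to about 2 mm. A picture is of the moment at which its call begins.
- bot.finish_job(): hands the job in; it is judged then, once.
The state is a dict: "time": time; "q": joint angles; "joint_vel": joint speeds; "joint_torque": joint torques, N m; "tool_pos": TCP position; "tcp_rot": TCP orientation; "wrist_force": force on the tool from outside, world axes, zero at the start; "torque": the same for the moment, N m; "width": opening from 0.0 (shut) to 1.0 (fully open); "grip_force": force on a finger pad.
Only numpy, scipy, OpenCV 4.12 (cv2) and the standard library are available. Lean on these libraries where they do the work, as an engineer would, in place of code of your own. Each camera call takes 0.05 s, during which the arm holds its last target. There are 200 camera calls.

TASK

Take the large spring clamp off the rack by squeezing its handles, and clamp the dark lipping strip tight to the tilted panel: push the open clamp down over the top edge until its throat sits on the edge, square to it and at the middle of the strip, then let it close and let go. The panel is only lightly wedged, so be gentle: do not push it down into its cradle or out of its tilt. Leave the small clamp, the glue bottle and the tape measure where they are.

Things in the scene. Friction and masses are not known exactly. Their poses are not given: they have to be found in the camera images.
- clamp: Large spring clamp, steel with black grips, 116 mm long, 20 mm wide, about 90 g, jaws down on the rack's lath. Origin on its pivot; own z from jaws up to handles, x the line along which handles and jaws close, y the pivot axis. The pivot barrel, radius 7 mm, is the stop in the throat. Jaw pads 34 to 46 mm below the pivot, flat handle grips 26 to 70 mm above it, 60 mm apart outside at the top.
- clamp_jaw (a joint): Turn of each jaw of the large clamp, rad; both turn alike. 0: pads 10 mm apart (on the lath). 0.09: 17 mm apart. 0.225: squeezed to its stop, which takes about 8 N on each handle; the handles are then parallel, 30 mm apart outside, and the pads stand 26 mm apart at their upper, 28 mm at mid height.
- mini: The small spring clamp, the same make but only 70 mm long, standing jaws down on the same lath; opens 19 mm at most, too little for this job. Origin on its pivot, axes like the large clamp.
- rack: Clamp rack, fixed: plywood foot 90 x 300 mm, two posts, and between them an upright wooden lath 10 mm thick (along own x), 256 mm long (along own y), top edge 115 mm above the bench. Origin under the middle of the foot. The two clamps stand on the lath 100 to 140 mm apart, either one on either side.
- cradle_top (a point): Point level with the top of the steel cradle that tilts with the panel, mid-length, on the panel's face that carries the strip. Own y along the edge, z up along the panel, x from panel to strip. Panel x -9 to 0 mm, y -100 to 100; strip x 0 to 8 tight, 3 to 11 standing off, y -90 to 90. Their common top edge lies 56 to 86 mm above this point: not measured, see it or feel for it.
- stand: Stand of the panel, fixed: plywood foot 120 mm (own x) x 260 mm (own y), 18 mm thick, with two steel cheeks beside the cradle, tops 66 mm above the bench. Origin under the middle of the foot; the cradle's hinge is 30 mm above it.
- cradle (a joint): Tilt of cradle, panel and strip together, rad: 0 upright, growing as the top leans to the stand's own -x side (towards the robot). A stiff hinge 44 mm below cradle_top; it gives way at about 18 N sideways on the panel's edge. The plywood panel, 9 x 200 mm, is wedged in the cradle at a height that differs each time, and slides down if pushed with over 12 N.
- strip (a joint): Gap between lipping strip and panel, m: 0.003 sprung off by its tight dowels, 0 tight. The strip is dark hardwood, 8 x 180 x 42 mm, on the far, upper face of the panel, flush with its top edge; 2 N close the gap and it springs back when let go.
- glue: White glue bottle, 56 mm across, 150 mm tall, loose on the bench; origin under its middle.
- tape: Grey tape measure, 50 x 60 x 30 mm, loose on the bench behind the panel's stand; origin under its middle.

How it is judged:
On the way:
1. the large clamp is squeezed open and lifted clear of the rack (z of clamp in the frame of rack above 0.17 m and value of joint clamp_jaw above 0.1 rad), for 0.1 s.
At the end, for the whole second after the job is handed in: Large clamp at rest, shut on panel and strip: pivot within 62 mm of the centre of the panel (50 mm under its edge; 57 = throat on the edge), within 15 mm of mid-length, 10 mm across, square within 0.2 rad, jaw joint 0.06 to 0.13; strip gap under 1 mm; panel within 4 mm of its start (y of clamp in the frame of cradle_top between -0.015 and 0.015 m and x of clamp in the frame of cradle_top between -0.01 and 0.01 m and distance between clamp and panel_c0 below 0.062 m and angle between the z axis of clamp and the z axis of cradle_top, either way round below 0.2 rad and angle between the y axis of clamp and the y axis of cradle_top, either way round below 0.2 rad and value of joint strip below 0.001 m and value of joint clamp_jaw between 0.06 and 0.13 rad and linear speed of clamp below 0.02 m/s and distance of panel_c0 from where it was at the start of the episode below 0.004 m); the robot touches nothing.
It fails at once if the small clamp, the glue bottle or the tape measure is moved by more than 20 mm (distance of any of mini, glue, tape from where it was at the start of the episode above 0.02 m).
It fails at once if the panel is shoved: it is moved by more than 6 mm (distance of panel_c0 from where it was at the start of the episode above 0.006 m).
It also fails if it takes over 42 s, if anything falls off the work surface, if the arm or the gripper's body presses on something with over 40 N, if the wrist force passes 120 N, or if a joint passes its speed limit or range.

## Working session

There is one attempt and no reset: what is moved stays moved. The work goes in short steps, Python scripts to look and compute and a tool call to move; the robot and the scene stay as the last step left them, time stands still between calls to the robot, and variables do not carry over. Pictures are saved under pics/ and viewed, at most 10 in all, crops included, and the job is handed in when it is done.

Besides the shell and the picture viewer there is one more tool, called after "Emit:" by a JSON object that holds its "method" and its "body". play_rows: Moves the arm, as the interface text tells. Its arguments: {"type":"object","properties":{"moves":{"type":"array","items":{"type":"array","items":{"type":"array","items":{"type":"number"}}}},"newtons":{"type":"number"}},"required":["moves"]}

```bash
mkdir -p pics; cat > h.py <<'E'
import numpy as np, cv2
from scipy.spatial.transform import Rotation as Ro
from workcell import bot, vision
def cloud(c):
    h,w=c["depth"].shape; v,u=np.mgrid[:h,:w]; d=c["depth"]
    P=np.stack([(u-c["K"][0,2])/c["K"][0,0]*d,(v-c["K"][1,2])/c["K"][1,1]*d,d],-1)
    return (P-c["t"])@c["R"]
def proj(c,X):
    p=c["K"]@(c["R"]@np.asarray(X,float)+c["t"]); return p[:2]/p[2]
E
python3 - <<'E'
from h import *
for n in ["scene","top"]:
    c=vision.read_camera(n); np.savez(n+"0.npz",**c)
    cv2.imwrite(f"pics/{n}0.png",c["image"][:,:,::-1])
    print(n,c["K"][0,0],-c["R"].T@c["t"],c["R"][2], (c["depth"]>0).mean())
s=bot.read_state(); print(s["time"],s["tool_pos"],s["tcp_rot"],s["width"])
E
```

```text
scene 516.4672967024661 [1.36401063 0.35964593 0.62286897] [-0.71681877 -0.39213051 -0.57654532] 0.9887755102040816
top 456.26009322870107 [0.51565509 0.00143433 0.90591252] [ 0.18811034  0.01165992 -0.98207869] 0.9961181972789116
0.1 [0.16474163 0.65390601 0.23005536] [-0.38662963 -3.11739645  0.00319627] 1.00329327594922
```

View pics/scene0.png

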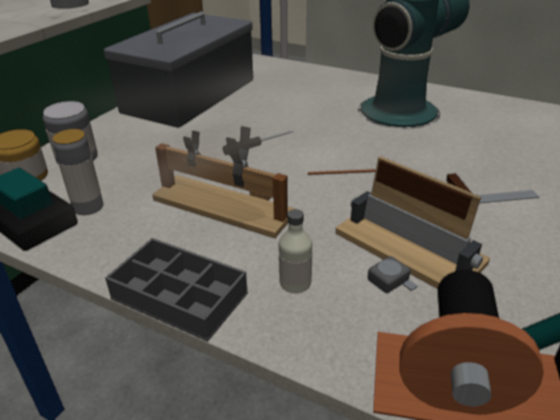

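View pics/top0.png

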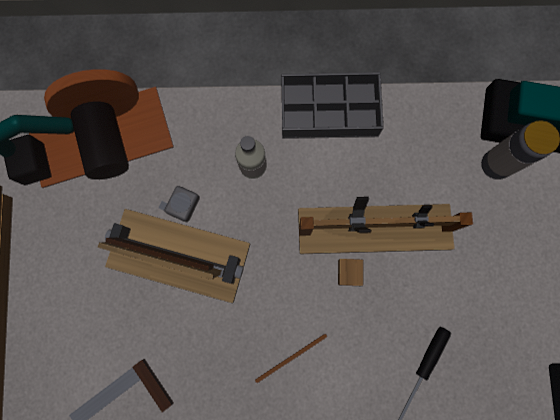

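Scene: large clamp at about (240,155), mini (192,150), panel with dark strip (420,190), glue (295,250), tape (388,272). In the top view: large clamp (360,215), mini (422,217), panel edge from (105,242) to (215,270), tape (182,203) and glue (250,155).

```bash
python3 - <<'E'
from h import *
C={n:dict(np.load(n+"0.npz")) for n in ["scene","top"]}
W={n:cloud(C[n]) for n in C}
t=W["top"]; s=W["scene"]
for p in [(360,215),(375,228),(422,217),(182,203),(250,155),(178,255)]: print(p,t[p[1],p[0]].round(3))
A=np.vstack([t.reshape(-1,3),s.reshape(-1,3)]); src=np.r_[np.zeros(t.size//3),np.ones(s.size//3)]
col=np.vstack([C["top"]["image"].reshape(-1,3),C["scene"]["image"].reshape(-1,3)]).astype(int)
cl=t[215,360]
def box(c,r,z0,z1): return (np.abs(A[:,:2]-c[:2])<r).all(1)&(A[:,2]>z0)&(A[:,2]<z1)
# clamp slices
for k in (0,1):
  print("src",k)
  for z in np.arange(.10,.26,.01):
    m=box(cl,.05,z,z+.01)&(src==k)
    if m.sum()>3: print(round(z,2),m.sum(),A[m].min(0).round(3),A[m].max(0).round(3),np.median(A[m],0).round(3))
# rack lath top: z .108-.12
r=t[228,375]
for k in (0,1):
  m=box(r,.16,.100,.122)&(src==k)&(A[:,0]<r[0]+.06)
  q=A[m]; l=cv2.fitLine(q[:,:2].astype(np.float32),cv2.DIST_HUBER,0,.01,.01).ravel(); print("lath",m.sum(),l, q.min(0).round(3),q.max(0).round(3),np.median(q[:,2]))
p=t[255,178]
for k in (0,1):
  for z in np.arange(.06,.2,.01):
    m=box(p,.14,z,z+.01)&(src==k)
    if m.sum()>10:
      q=A[m]; l=cv2.fitLine(q[:,:2].astype(np.float32),cv2.DIST_HUBER,0,.01,.01).ravel()
      print("stand",k,round(z,2),m.sum(),l.round(3),q.min(0).round(3),q.max(0).round(3))
E
python3 - <<'E'
import cv2
a=cv2.imread("pics/scene0.png"); b=cv2.imread("pics/top0.png")
cv2.imwrite("pics/crop1.png",cv2.vconcat([cv2.hconcat([cv2.resize(a[110:240,140:300],(400,300)),cv2.resize(a[150:280,330:490],(400,300))]),cv2.hconcat([cv2.resize(b[180:270,300:480],(400,300)),cv2.resize(b[200:305,95:255],(400,300))])])+0)
E
```

```text
(360, 215) [ 0.644 -0.133  0.133]
(375, 228) [ 0.637 -0.18   0.02 ]
(422, 217) [ 0.64  -0.24   0.126]
(182, 203) [0.691 0.197 0.03 ]
(250, 155) [0.76  0.057 0.116]
(178, 255) [0.581 0.181 0.123]
src 0
0.1 43 [ 0.62  -0.182  0.1  ] [ 0.65  -0.084  0.11 ] [ 0.631 -0.121  0.107]
0.11 259 [ 0.621 -0.182  0.11 ] [ 0.65  -0.083  0.119] [ 0.636 -0.145  0.115]
0.12 115 [ 0.625 -0.142  0.121] [ 0.645 -0.116  0.13 ] [ 0.636 -0.128  0.127]
0.13 83 [ 0.624 -0.141  0.13 ] [ 0.648 -0.117  0.14 ] [ 0.643 -0.128  0.135]
0.14 64 [ 0.619 -0.139  0.14 ] [ 0.656 -0.119  0.15 ] [ 0.649 -0.128  0.144]
0.15 31 [ 0.615 -0.138  0.15 ] [ 0.657 -0.119  0.16 ] [ 0.653 -0.128  0.156]
0.16 44 [ 0.613 -0.138  0.16 ] [ 0.658 -0.118  0.17 ] [ 0.654 -0.127  0.164]
0.17 41 [ 0.61  -0.138  0.17 ] [ 0.661 -0.119  0.18 ] [ 0.657 -0.127  0.174]
0.18 116 [ 0.607 -0.139  0.181] [ 0.665 -0.118  0.19 ] [ 0.659 -0.128  0.187]
src 1
0.1 196 [ 0.623 -0.182  0.1  ] [ 0.656 -0.083  0.11 ] [ 0.642 -0.127  0.105]
0.11 228 [ 0.627 -0.182  0.11 ] [ 0.653 -0.083  0.12 ] [ 0.641 -0.127  0.114]
0.12 84 [ 0.628 -0.142  0.12 ] [ 0.65  -0.1
[... 1534 characters left out ...]
.552 0.108 0.07 ] [0.619 0.31  0.08 ]
stand 1 0.08 534 [0.276 0.961 0.585 0.215] [0.553 0.113 0.08 ] [0.613 0.307 0.09 ]
stand 1 0.09 538 [0.277 0.961 0.584 0.217] [0.551 0.113 0.09 ] [0.612 0.308 0.1  ]
stand 1 0.1 309 [0.272 0.962 0.59  0.242] [0.552 0.114 0.1  ] [0.61  0.308 0.11 ]
stand 1 0.11 437 [0.273 0.962 0.598 0.238] [0.55  0.114 0.11 ] [0.616 0.308 0.12 ]
stand 1 0.12 569 [0.273 0.962 0.597 0.235] [0.547 0.114 0.12 ] [0.616 0.309 0.13 ]
stand 1 0.13 576 [0.267 0.964 0.592 0.225] [0.548 0.115 0.13 ] [0.613 0.309 0.14 ]
stand 1 0.14 597 [0.282 0.959 0.586 0.208] [0.546 0.116 0.14 ] [0.613 0.31  0.15 ]
stand 1 0.15 709 [0.277 0.961 0.58  0.217] [0.54  0.117 0.15 ] [0.612 0.309 0.155]
```

View pics/crop1.png

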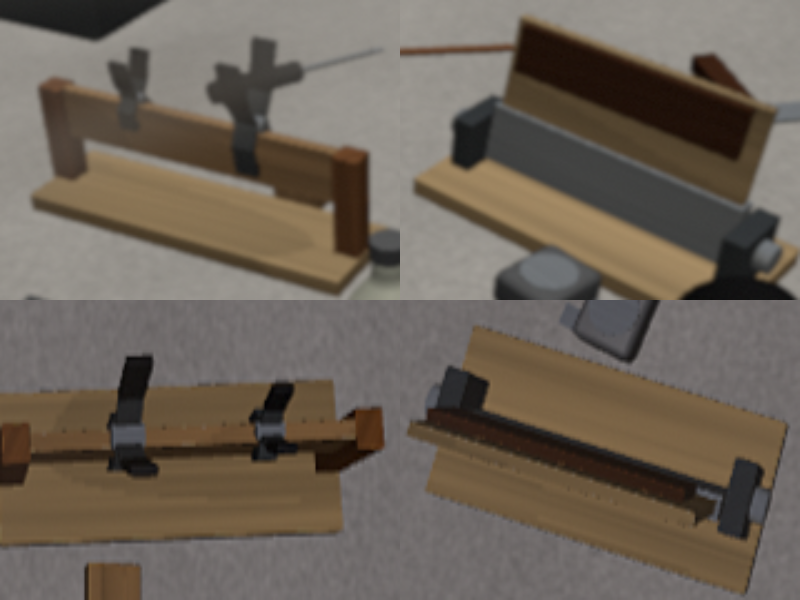

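The large clamp stands at about (0.637, -0.128), with its top at z ≈ 0.19 and closing along world x. The panel edge is at z ≈ 0.155, with the dark strip on the far face. First I turn the tool and raise it.

Emit:
{"method": "play_rows", "body": {"moves": [[[0,0,0.238,0,0,-0.045,85],[0,0,0.238,0,0,-0.045,85],[0,0,0.238,0,0,-0.045,85],[0,0,0.238,0,0,-0.045,85],[0,0,0.238,0,0,-0.045,85]]], "newtons": 40}}

```text
time: 0.52
tool_pos: [0.1648, 0.6541, 0.2532]
tcp_rot: [1.292, 2.863, -0.002]
wrist_force: [1.0, -0.3, -0.2]
width: 0.993
grip_force: 0.0
```

Emit:
{"method": "play_rows", "body": {"moves": [[[0,0,0.238,0,0,-0.045,85],[0,0,0.238,0,0,-0.045,85],[0,0,0.238,0,0,-0.045,85],[0,0,0.238,0,0,-0.045,85],[0,0,0.238,0,0,-0.045,85]]]}}

```text
time: 0.93
tool_pos: [0.1648, 0.6541, 0.2757]
tcp_rot: [2.074, 2.359, -0.002]
wrist_force: [-0.5, 0.3, -0.1]
width: 0.999
grip_force: 0.0
```

Emit:
{"method": "play_rows", "body": {"moves": [[[0,0,0.238,0,0,-0.045,85],[0,0,0,-0.329,0.192,0,85],[0,0,0,-0.329,0.192,0,85],[0,0,0,-0.329,0.192,0,85],[0,0,0,-0.329,0.192,0,85]]]}}

```text
time: 1.35
tool_pos: [0.2439, 0.5225, 0.2799]
tcp_rot: [2.203, 2.239, -0.002]
wrist_force: [1.4, 0.9, -0.2]
width: 0.998
grip_force: 0.0
```

```bash
python3 - <<'E'
from h import *
C={n:dict(np.load(n+"0.npz")) for n in ["scene","top"]}
d=np.array([.277,.961,0]); 
c0=np.array([.575,.21,0])
for n in C:
  W=cloud(C[n]).reshape(-1,3); I=C[n]["image"].reshape(-1,3).astype(int)
  a=(W-c0)@d; h=(W-c0)@np.array([.961,-.277,0])
  reg=(abs(a)<.13)&(abs(h)<.06)&(W[:,2]>.07)
  brown=I[:,0]-I[:,2]>15
  lum=I.sum(1); 
  dark=reg&(lum<130)&(I[:,0]-I[:,2]>5); light=reg&brown&(lum>=170)
  print(n,np.percentile(lum[reg],[10,30,50,70,90]))
  for nm,m in (("strip",dark),("panel",light)):
    m=m&(W[:,2]>.11); q=W[m]
    print(nm,m.sum(),"a",np.percentile(a[m],[.3,1,99,99.7]).round(4),"zmax",np.percentile(q[:,2],[98,99.5]).round(4))
    for z in np.arange(.11,.157,.005):
      k=m&(W[:,2]>z)&(W[:,2]<=z+.005)&(abs(a)<.085)
      if k.sum()>5: print("  ",round(z,3),k.sum(),np.percentile(h[k],[2,50,98]).round(4))
    if n=="scene" and nm=="strip":
      k=m&(abs(a)<.085)
      cen=q.mean(0); w=np.linalg.svd(W[k]-W[k].mean(0))[2][2]; print("plane",w.round(4),W[k].mean(0).round(4))
print(bot.read_state()["tool_pos"],bot.read_state()["tcp_rot"])
E
```

```text
scene [ 53.  59. 177. 196. 265.]
strip 2191 a [-0.0866 -0.085   0.0911  0.0914] zmax [0.1535 0.1546]
   0.11 118 [0.0125 0.015  0.0173]
   0.115 237 [0.0122 0.0148 0.0174]
   0.12 232 [0.0116 0.014  0.0169]
   0.125 244 [0.0108 0.0133 0.0167]
   0.13 238 [0.01   0.0127 0.0154]
   0.135 238 [0.0093 0.0121 0.0143]
   0.14 250 [0.0086 0.0112 0.014 ]
   0.145 243 [0.0077 0.0106 0.0133]
   0.15 229 [0.0074 0.01   0.0125]
   0.155 7 [0.0112 0.012  0.0134]
plane [-0.9516  0.2755 -0.1364] [0.5883 0.2111 0.1338]
panel 578 a [-0.0989 -0.0978  0.1016  0.1018] zmax [0.1539 0.1542]
   0.145 8 [-0.0113 -0.005  -0.0021]
   0.15 338 [-0.0093 -0.0025  0.0055]
top [ 67.   96.  109.  227.6 257. ]
strip 970 a [-0.0991 -0.0988  0.0892  0.0942] zmax [0.155  0.1556]
   0.11 15 [0.0149 0.0152 0.0153]
   0.115 33 [0.0142 0.0146 0.0151]
   0.12 40 [0.0134 0.0139 0.0145]
   0.125 37 [0.0016 0.0131 0.0137]
   0.13 75 [0.0009 0.0121 0.013 ]
   0.135 77 [0.0002 0.001  0.0122]
   0.14 47 [0.0002 0.011  0.0115]
   0.145 41 [0.0021 0.0104 0.011 ]
   0.15 481 [0.0019 0.006  0.0099]
   0.155 20 [0.0023 0.0061 0.0087]
panel 697 a [-0.0991 -0.0977  0.0977  0.0996] zmax [0.1538 0.1546]
   0.145 108 [-0.01   -0.0057 -0.0004]
   0.15 481 [-0.0099 -0.0053 -0.0012]
[0.243868   0.52249721 0.27991458] [ 2.20310548e+00  2.23881149e+00 -1.89300023e-03]
```

Panel tilt is about 0.14 rad. The mid-edge point is about (0.575, 0.2105, 0.154), and the edge runs along (0.277, 0.961). Next I move over the clamp.

Emit:
{"method": "play_rows", "body": {"moves": [[[0,0,0,-0.328,0.192,0,85],[0,0,0,-0.328,0.192,0,85],[0,0,0,-0.328,0.192,0,85],[0,0,0,-0.328,0.192,0,85],[0,0,0,-0.328,0.192,0,85]]]}}

```text
time: 1.77
tool_pos: [0.3424, 0.3597, 0.2803]
tcp_rot: [2.204, 2.238, -0.001]
wrist_force: [0.5, -0.7, -0.3]
width: 0.996
grip_force: 0.0
```

Emit:
{"method": "play_rows", "body": {"moves": [[[0,0,0,-0.328,0.192,0,85],[0,0,0,-0.328,0.192,0,85],[0,0,0,-0.328,0.192,0,85],[0,0,0,-0.328,0.192,0,85],[0,0,0,-0.328,0.192,0,85]]]}}

```text
time: 2.18
tool_pos: [0.4408, 0.1972, 0.2805]
tcp_rot: [-2.204, -2.238, 0.0]
wrist_force: [1.0, -0.6, -0.9]
width: 1.0
grip_force: 0.0
```

Emit:
{"method": "play_rows", "body": {"moves": [[[0,0,0,-0.328,0.192,0,85],[0,0,0,-0.328,0.192,0,85],[0,0,0,-0.328,0.192,0,85],[0,0,0,-0.328,0.192,0,85],[0,0,0,-0.328,0.192,0,85]]]}}

```text
time: 2.6
tool_pos: [0.5393, 0.0346, 0.2804]
tcp_rot: [-2.205, -2.237, 0.001]
wrist_force: [0.3, 0.8, -0.0]
width: 0.995
grip_force: 0.0
```

Emit:
{"method": "play_rows", "body": {"moves": [[[0,0,0,-0.328,0.192,0,85],[0,0,0,-0.328,0.192,0,85],[0,0,0,-0.328,0.192,0,85],[0,0,0,-0.328,0.192,0,85],[0,0,0,-0.328,0.192,0,85]]]}}

```text
time: 3.02
tool_pos: [0.6378, -0.1278, 0.2801]
tcp_rot: [-2.204, -2.237, 0.001]
wrist_force: [1.7, 0.4, 0.5]
width: 0.996
grip_force: 0.0
```

```bash
python3 - <<'E'
from h import *
c=vision.read_camera("wrist"); np.savez("w1.npz",**c)
cv2.imwrite("pics/w1.png",c["image"][:,:,::-1])
s=bot.read_state(); print(s["time"],s["tool_pos"],Ro.from_rotvec(s["tcp_rot"]).as_matrix().round(3))
W=cloud(c).reshape(-1,3)
cl=np.array([.637,-.128])
for z in np.arange(.11,.2,.01):
  m=(abs(W[:,:2]-cl)<.05).all(1)&(W[:,2]>z)&(W[:,2]<z+.01)
  if m.sum()>5: print(round(z,2),m.sum(),np.percentile(W[m],[1,99],axis=0).round(3))
E
```

```text
3.0667 [ 0.64082822 -0.13416417  0.27920667] [[-0.012  1.     0.002]
 [ 1.     0.012 -0.005]
 [-0.005  0.001 -1.   ]]
0.11 1063 [[ 0.623 -0.177  0.111]
 [ 0.647 -0.079  0.118]]
0.12 559 [[ 0.628 -0.14   0.121]
 [ 0.642 -0.115  0.13 ]]
0.13 393 [[ 0.622 -0.137  0.13 ]
 [ 0.648 -0.117  0.14 ]]
0.14 294 [[ 0.617 -0.137  0.14 ]
 [ 0.653 -0.117  0.15 ]]
0.15 232 [[ 0.614 -0.136  0.15 ]
 [ 0.656 -0.117  0.16 ]]
0.16 261 [[ 0.611 -0.137  0.16 ]
 [ 0.658 -0.117  0.17 ]]
0.17 297 [[ 0.609 -0.137  0.17 ]
 [ 0.661 -0.117  0.18 ]]
0.18 701 [[ 0.606 -0.137  0.18 ]
 [ 0.664 -0.117  0.189]]
```

View pics/w1.png

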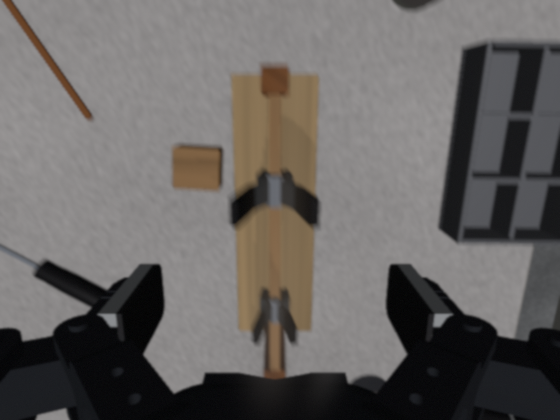

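The wrist view shows the large clamp at (275,195), square to the fingers, and the mini at (275,315), clear of them. Let the arm settle, then descend.

Emit:
{"method": "play_rows", "body": {"moves": [[[0,0,0,0,0,0,85],[0,0,0,0,0,0,85],[0,0,0,0,0,0,85]]]}}

```text
time: 3.32
tool_pos: [0.6368, -0.1252, 0.2802]
tcp_rot: [-2.203, -2.237, 0.001]
wrist_force: [0.1, 0.3, 0.7]
width: 0.996
grip_force: 0.0
```

Emit:
{"method": "play_rows", "body": {"moves": [[[0,0,0,0,-0.01,0.12,85],[0,0,0,0,0,0.12,85],[0,0,0,0,0,0.12,85],[0,0,0,0,0,0.12,85],[0,0,0,0,0,0.12,85]]]}}

```text
time: 3.73
tool_pos: [0.6357, -0.1253, 0.2187]
tcp_rot: [-2.203, -2.238, 0.001]
wrist_force: [0.1, 0.2, -0.7]
width: 0.998
grip_force: 0.0
```

Emit:
{"method": "play_rows", "body": {"moves": [[[0,0,0,0,0,0,85],[0,0,0,0,0,0,85]]]}}

```text
time: 3.9
tool_pos: [0.6355, -0.1257, 0.2189]
tcp_rot: [-2.203, -2.236, 0.003]
wrist_force: [0.4, -0.2, -0.8]
width: 0.996
grip_force: 0.0
```

Emit:
{"method": "play_rows", "body": {"moves": [[[0,0,0,-0.025,0,0.1,85],[0,0,0,0,0,0.15,85],[0,0,0,0,0,0.15,85],[0,0,0,0,0,0.15,85],[0,0,0,0,0,0.15,85]]]}}

```text
time: 4.32
tool_pos: [0.6372, -0.129, 0.1507]
tcp_rot: [2.204, 2.237, 0.001]
wrist_force: [0.3, 0.1, -0.3]
width: 0.994
grip_force: 0.0
```

Emit:
{"method": "play_rows", "body": {"moves": [[[0,0,0,0,0,0,85],[0,0,0,0,0,0,85],[0,0,0,0,0,0,60],[0,0,0,0,0,0,55],[0,0,0,0,0,0,50]]]}}

```text
time: 4.73
tool_pos: [0.6381, -0.129, 0.1533]
tcp_rot: [2.202, 2.235, 0.003]
wrist_force: [-0.0, -0.4, 8.8]
width: 0.603
grip_force: 6.6
```

Emit:
{"method": "play_rows", "body": {"moves": [[[0,0,0,0,0,0,45],[0,0,0,0,0,0,40],[0,0,0,0,0,0,36],[0,0,0,0,0,0,32],[0,0,0,0,0,0,29]]]}}

```text
time: 5.15
tool_pos: [0.6375, -0.1293, 0.1555]
tcp_rot: [2.202, 2.236, 0.001]
wrist_force: [-5.1, -0.6, 13.3]
width: 0.346
grip_force: 20.8
```

Emit:
{"method": "play_rows", "body": {"moves": [[[0,0,0,0,0,0,20],[0,0,0,0,0,0,20],[0,0,0,0,0,0,20],[0,0,0,0,0,0,20]]]}}

```text
time: 5.48
tool_pos: [0.6377, -0.1293, 0.1557]
tcp_rot: [2.202, 2.235, 0.002]
wrist_force: [-6.0, 0.4, 13.9]
width: 0.338
grip_force: 38.9
```

Squeezed to the stop (28.9 mm). Lift.

Emit:
{"method": "play_rows", "body": {"moves": [[[0,0,0,0,0,-0.05,20],[0,0,0,0,0,-0.1,20],[0,0,0,0,0,-0.2,20],[0,0,0,0,0,-0.25,20],[0,0,0,0,0,-0.25,20]]]}}

```text
time: 5.9
tool_pos: [0.636, -0.1284, 0.2364]
tcp_rot: [-2.204, -2.237, 0.001]
wrist_force: [1.0, -0.9, 0.2]
width: 0.327
grip_force: 39.9
```

Emit:
{"method": "play_rows", "body": {"moves": [[[0,0,0,0,0,-0.25,20],[0,0,0,0,0,-0.25,20],[0,0,0,0,0,-0.2,20],[0,0,0,0,0,0,20],[0,0,0,0,0,0,20]]]}}

```text
time: 6.32
tool_pos: [0.6374, -0.1288, 0.3078]
tcp_rot: [2.202, 2.236, 0.003]
wrist_force: [-0.4, -0.9, -2.0]
width: 0.334
grip_force: 39.9
```

```bash
python3 - <<'E'
from h import *
s=bot.read_state(); R=Ro.from_rotvec(s["tcp_rot"]).as_matrix(); p=np.array(s["tool_pos"]); print(s["time"],p,s["width"],s["wrist_force"],s["q"]); print(R.round(3))
im=[]
for n in ["wrist","scene","top"]:
  c=vision.read_camera(n); np.savez(n+"2.npz",**c)
  W=(cloud(c).reshape(-1,3)-p)@R   # tool frame
  print(n)
  for z in np.arange(-.06,.09,.01):
    m=(abs(W[:,0])<.04)&(abs(W[:,1])<.035)&(W[:,2]>z)&(W[:,2]<z+.01)
    if m.sum()>5: print("  z",round(z,2),m.sum(),np.percentile(W[m][:,:2],[1,50,99],axis=0).round(4).tolist())
  u,v=proj(c,p+R@[0,0,.03]).astype(int); print(u,v)
  a=c["image"][max(v-70,0):v+70,max(u-90,0):u+90,::-1]; im.append(cv2.resize(a,(260,300)))
cv2.imwrite("pics/grip.png",cv2.hconcat(im))
E
```

```text
6.3167 [ 0.63744254 -0.12875076  0.30775635] 0.33397505329135563 [-0.37200766 -0.9107713  -2.04117274] [-2.37631567e-01  1.79052396e-01  1.56710702e+00  6.49929088e-05
  1.39146561e+00 -2.52658158e-01]
[[-0.015  1.     0.004]
 [ 1.     0.015 -0.001]
 [-0.001  0.004 -1.   ]]
wrist
  z -0.06 3787 [[-0.0104, -0.0349], [0.0077, 0.0195], [0.0132, 0.0349]]
  z -0.05 2459 [[-0.0065, -0.0346], [0.0123, 0.0149], [0.0144, 0.0344]]
  z -0.04 3782 [[-0.0098, -0.0213], [0.0049, -0.0092], [0.0124, 0.0194]]
  z -0.03 1523 [[-0.0052, -0.0282], [0.0112, 0.0077], [0.012, 0.0265]]
  z -0.02 1257 [[-0.0052, -0.0281], [0.0112, 0.0077], [0.012, 0.0265]]
  z -0.01 704 [[-0.0058, -0.0266], [0.0113, 0.0076], [0.012, 0.0249]]
  z 0.0 348 [[-0.0061, -0.0154], [0.0112, 0.0075], [0.012, 0.0131]]
  z 0.01 727 [[-0.0077, -0.012], [0.0043, 0.0048], [0.012, 0.0101]]
  z 0.02 1329 [[-0.0107, -0.0087], [0.0037, -0.0011], [0.0148, 0.0058]]
  z 0.03 524 [[0.0022, -0.0155], [0.0114, -0.0021], [0.015, 0.0124]]
  z 0.04 534 [[-0.0053, -0.0207], [0.0064, -0.0132], [0.0121, 0.0176]]
  z 0.05 81 [[0.0009, -0.0218], [0.0118, 0
[... 1295 characters left out ...]
0.0115]]
  z -0.02 23 [[0.0065, -0.0264], [0.0104, -0.0191], [0.0109, 0.008]]
  z -0.01 39 [[0.0056, -0.0275], [0.0104, -0.012], [0.0108, 0.0169]]
  z 0.0 18 [[0.0038, -0.0222], [0.0101, 0.0068], [0.011, 0.0105]]
  z 0.01 38 [[-0.0021, -0.0128], [0.0068, 0.0062], [0.0109, 0.0096]]
  z 0.02 48 [[-0.002, -0.0107], [0.0061, 0.0031], [0.011, 0.0052]]
  z 0.03 92 [[-0.0011, -0.0135], [0.0093, -0.0028], [0.0139, 0.0083]]
  z 0.04 76 [[-0.003, -0.0214], [0.0065, -0.0167], [0.0112, 0.0165]]
  z 0.05 31 [[-0.0056, -0.0228], [0.0053, -0.0216], [0.0111, 0.017]]
  z 0.06 37 [[-0.0074, -0.0241], [0.0057, -0.0228], [0.0113, 0.0165]]
  z 0.07 37 [[-0.0069, -0.025], [0.007, -0.024], [0.011, 0.0176]]
374 202
```

View pics/grip.png

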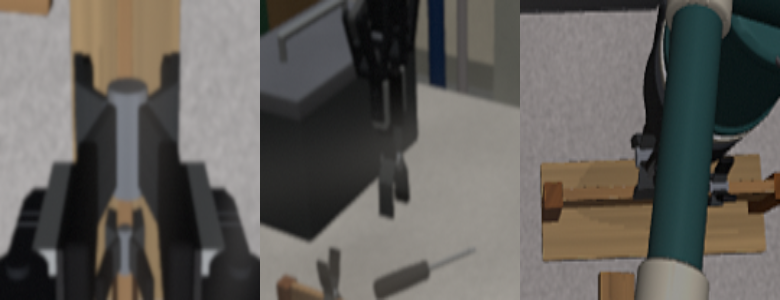

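The clamp hangs straight between the fingers, with its pivot at about (2, -1, 33) mm in the tool frame. Now I carry it above the panel, then turn and tilt.

Emit:
{"method": "play_rows", "body": {"moves": [[[0,0,0,0.16,-0.03,0,20],[0,0,0,0.31,-0.065,0,20],[0,0,0,0.31,-0.065,0,20],[0,0,0,0.31,-0.065,0,20],[0,0,0,0.31,-0.065,0,20]]]}}

```text
time: 6.88
tool_pos: [0.6038, 0.0128, 0.3036]
tcp_rot: [-2.203, -2.235, 0.003]
wrist_force: [0.6, -0.0, -0.8]
width: 0.331
grip_force: 39.9
```

Emit:
{"method": "play_rows", "body": {"moves": [[[0,0,0,0.31,-0.065,0,20],[0,0,0,0.31,-0.065,0,20],[0,0,0,0.31,-0.065,0,20],[0,0,0,0.31,-0.065,0,20],[0,0,0,0.31,-0.065,0,20]]]}}

```text
time: 7.3
tool_pos: [0.5687, 0.1674, 0.3038]
tcp_rot: [-2.203, -2.237, 0.004]
wrist_force: [1.0, 0.4, -0.9]
width: 0.333
grip_force: 39.9
```

Emit:
{"method": "play_rows", "body": {"moves": [[[0,0,0,0.31,-0.065,0,20],[0,0,0,0.16,-0.035,0,20],[0,0,0.197,0,0,0,20],[0,0,0.197,0,0,0,20],[0,0,0.197,0,0,0,20]]]}}

```text
time: 7.72
tool_pos: [0.5582, 0.2135, 0.3037]
tcp_rot: [-2.512, -1.884, 0.005]
wrist_force: [0.2, -1.0, -1.0]
width: 0.328
grip_force: 39.9
```

Emit:
{"method": "play_rows", "body": {"moves": [[[-0.14,0,0,0,0,0,20],[-0.14,0,0,0,0,0,20],[0,0,0,0,0,0,20],[0,0,0,0,0,0,20],[0,0,0,0,0,0,20]]]}}

```text
time: 8.13
tool_pos: [0.5592, 0.2126, 0.305]
tcp_rot: [2.419, 1.822, 0.125]
wrist_force: [-1.0, -0.5, -1.2]
width: 0.337
grip_force: 40.0
```

```bash
cat > m.py <<'E'
from h import *
s=bot.read_state(); R=Ro.from_rotvec(s["tcp_rot"]).as_matrix(); p=np.array(s["tool_pos"]); print(s["time"],p,s["width"],s["wrist_force"])
t=.14; d=np.array([.277,.961,0])/np.hypot(.277,.961); hx=np.array([d[1],-d[0],0])
xd=hx*np.cos(t)+np.array([0,0,np.sin(t)]); zd=np.cross(xd,d)
Rt=np.stack([d,xd,-zd],1); print("rot err (tool, rad)",Ro.from_matrix(R.T@Rt).as_rotvec().round(4))
E0=np.array([.575,.2105,.1545])
print("pivot rel edge in panel frame x,y,z mm",(((p+R@[.002,-.001,.033])-E0)@np.stack([xd,d,zd],1)*1000).round(1))
E
python3 - <<'E'
from m import *
for n in ["scene","wrist"]:
  c=vision.read_camera(n); np.savez(n+"3.npz",**c); cv2.imwrite(f"pics/{n}3.png",c["image"][:,:,::-1])
  X=cloud(c).reshape(-1,3); I=c["image"].reshape(-1,3).astype(int); W=(X-E0)@np.stack([xd,d,zd],1)*1000
  print(n,"edge region")
  for y0 in (-60,-40,40,60):
    m=(abs(W[:,1]-y0)<8)&(abs(W[:,2])<6)&(abs(W[:,0])<30)
    if m.sum()>5: print(y0,m.sum(),"x",np.percentile(W[m,0],[2,50,98]).round(1),"z",np.percentile(W[m,2],[50,98]).round(1))
  m=(abs(W[:,0])<15)&(abs(W[:,2])<5)&(abs(W[:,1])<120)
  print("y ends",np.percentile(W[m,1],[.5,99.5]).round(1))
  print("clamp slices, panel frame")
  for z in range(20,100,8):
    m=(abs(W[:,1])<20)&(abs(W[:,0])<35)&(W[:,2]>z)&(W[:,2]<z+8)
    if m.sum()>5: print(z,m.sum(),np.percentile(W[m][:,:2],[1,99],axis=0).round(1).tolist())
E
```

```text
8.1333 [0.55924633 0.2125995  0.30498751] 0.3372580348013269 [-1.03599179 -0.4876724  -1.16192995]
rot err (tool, rad) [-0.0024  0.0005  0.0008]
pivot rel edge in panel frame x,y,z mm [  4.4  -0.4 118.2]
scene edge region
-60 51 x [-9.3  3.8 11.6] z [-2.5 -1.2]
-40 54 x [-9.   4.3 11.3] z [-2.4 -1.3]
40 66 x [-9.4  3.6 11.6] z [-2.6 -0.8]
60 68 x [-10.    3.5  10.8] z [-2.6 -1. ]
y ends [-96.2 100.5]
clamp slices, panel frame
68 23 [[-13.2, -9.8], [28.8, 7.4]]
76 108 [[-16.0, -11.3], [29.6, 9.2]]
84 107 [[-14.3, -11.2], [28.5, 8.8]]
92 106 [[-13.5, -10.9], [28.4, 8.7]]
wrist edge region
40 460 x [-12.3  -4.3   7.2] z [-2.5 -1. ]
60 482 x [-11.9  -3.9   7.2] z [-2.5 -1.1]
y ends [-96.5 100.2]
clamp slices, panel frame
68 17 [[-17.6, 8.1], [25.3, 9.1]]
76 108 [[-17.1, 3.9], [25.6, 9.5]]
84 153 [[-16.9, -5.9], [24.8, 9.5]]
92 63 [[-16.2, -3.0], [24.4, 9.5]]
```

View pics/wrist3.png

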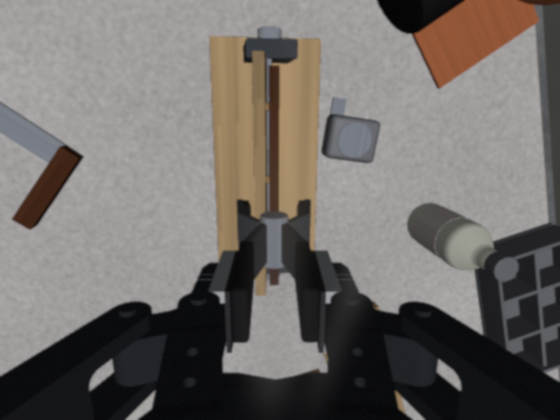

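The view shows the panel edge from (258,55) to (262,290), strip to its right, and the clamp centred at (275,240). Relative to the edge middle, both cameras put the clamp about +6 mm across and -3 mm along. I correct this and go lower.

Emit:
{"method": "play_rows", "body": {"moves": [[[0,0,0,0.03,-0.062,0.05,20],[0,0,0,0,0,0.15,20],[0,0,0,0,0,0.15,20],[0,0,0,0,0,0.15,20],[0,0,0,0,0,0.1,20]]]}}

```text
time: 8.65
tool_pos: [0.5622, 0.2143, 0.2432]
tcp_rot: [2.42, 1.82, 0.124]
wrist_force: [-0.5, -0.3, -1.4]
width: 0.33
grip_force: 40.0
```

Emit:
{"method": "play_rows", "body": {"moves": [[[0,0,0,0,0,0,20],[0,0,0,0,0,0,20],[0,0,0,0,0,0,20]]]}}

```text
time: 8.9
tool_pos: [0.5633, 0.2148, 0.2462]
tcp_rot: [2.419, 1.82, 0.129]
wrist_force: [-0.5, -0.6, -0.6]
width: 0.327
grip_force: 40.0
```

```bash
python3 - <<'E'
from m import *
im=[]
for n in ["scene","wrist","top"]:
  c=vision.read_camera(n); np.savez(n+"4.npz",**c)
  u,v=proj(c,E0+.02*zd).astype(int); a=c["image"][max(v-75,0):v+75,max(u-65,0):u+65,::-1]; im.append(cv2.resize(a,(260,300)))
  X=cloud(c).reshape(-1,3); W=(X-E0)@np.stack([xd,d,zd],1)*1000
  print(n)
  for z in range(-4,76,8):
    m=(abs(W[:,1])<14)&(abs(W[:,0])<35)&(W[:,2]>z)&(W[:,2]<z+8)
    if m.sum()>5: print(z,m.sum(),np.percentile(W[m][:,:2],[1,99],axis=0).round(1).tolist())
  for y0 in (-60,-30,30,60):
    m=(abs(W[:,1]-y0)<10)&(abs(W[:,2])<6)&(abs(W[:,0])<30)
    if m.sum()>5: print("edge",y0,m.sum(),"x",np.percentile(W[m,0],[2,50,98]).round(1),"z",np.percentile(W[m,2],[50,98]).round(1))
cv2.imwrite("pics/near.png",cv2.hconcat(im))
E
```

```text
8.9 [0.56331101 0.21478483 0.24621203] 0.32741406530317846 [-0.46843025 -0.64277408 -0.62129892]
rot err (tool, rad) [ 0.0006 -0.0006 -0.0001]
pivot rel edge in panel frame x,y,z mm [-0.5  2.9 59.5]
scene
-4 89 [[-9.5, -13.3], [12.0, 13.2]]
12 49 [[-18.2, -7.4], [24.5, 12.1]]
20 107 [[-20.9, -7.7], [24.2, 12.0]]
28 92 [[-19.0, -7.4], [23.8, 12.2]]
36 88 [[-19.0, -7.6], [22.2, 12.2]]
44 79 [[-16.0, -7.9], [21.3, 12.1]]
52 83 [[-7.6, -11.3], [17.1, 14.0]]
60 80 [[-5.1, -10.3], [11.4, 14.0]]
68 71 [[-8.8, -7.4], [13.5, 12.4]]
edge -60 67 x [-7.7  4.6 12.2] z [-2.4 -1.4]
edge -30 67 x [-9.9  2.8 11.6] z [-2.4 -1. ]
edge 30 82 x [-9.4  3.7 11.2] z [-2.5 -0.8]
edge 60 87 x [-9.6  4.5 12.1] z [-2.4 -0.9]
wrist
-4 574 [[-12.3, -4.3], [7.3, 13.7]]
12 44 [[-23.0, 11.3], [20.9, 12.9]]
20 203 [[-22.2, 5.6], [20.1, 13.1]]
28 59 [[-21.7, -2.0], [19.8, 13.0]]
36 63 [[-21.0, 1.1], [19.1, 13.0]]
44 457 [[-20.1, -4.8], [18.2, 12.9]]
52 364 [[-15.8, 2.1], [13.9, 12.8]]
60 979 [[-8.8, -10.0], [7.3, 13.7]]
68 524 [[-9.6, -6.9], [8.5, 12.8]]
edge -60 614 x [-11.8  -4.1   7.1] z [-2.5 -1.1]
edge 30 816 x [-12.   -3.8   7.1] z [-2.5 -1.3]
edge 60 912 x [-12.   -3.6   7.5] z [-2.5 -1. ]
top
-4 110 [[-10.1, -13.7], [9.4, 7.6]]
12 10 [[-20.6, -8.2], [23.0, 8.6]]
20 35 [[-19.6, -8.5], [22.6, 10.7]]
28 24 [[-19.6, -8.8], [22.1, 11.2]]
36 23 [[-18.7, -9.1], [21.4, 7.6]]
44 62 [[-18.1, -8.8], [20.4, 9.9]]
52 56 [[-13.3, -11.7], [17.3, 5.8]]
60 111 [[-7.1, -11.9], [9.5, 13.0]]
68 44 [[-7.4, -8.8], [10.0, 10.2]]
edge -60 128 x [-10.1  -1.8   9.2] z [-2.4  0.4]
edge -30 127 x [-10.   -2.    9.4] z [-2.4 -0.3]
```

View pics/near.png

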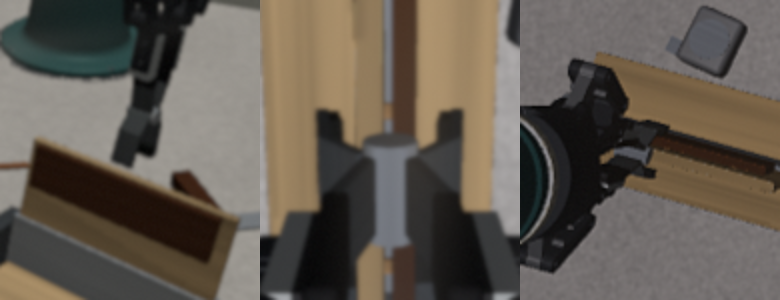

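The jaws straddle the edge. The three cameras agree that about 1.4 mm of correction is still needed across. Now I descend slowly and watch the force.

Emit:
{"method": "play_rows", "body": {"moves": [[[0,0,0,0,-0.014,0,20],[0,0,0,0,0,0.03,20],[0,0,0,0,0,0.05,20],[0,0,0,0,0,0.05,20],[0,0,0,0,0,0.05,20]]]}}

```text
time: 9.47
tool_pos: [0.5638, 0.2142, 0.2267]
tcp_rot: [2.419, 1.82, 0.127]
wrist_force: [0.9, 0.3, -0.7]
width: 0.331
grip_force: 40.0
```

Emit:
{"method": "play_rows", "body": {"moves": [[[0,0,0,0,0,0.02,20],[0,0,0,0,0,0,20],[0,0,0,0,0,0,20]]]}}

```text
time: 9.72
tool_pos: [0.564, 0.2141, 0.225]
tcp_rot: [2.419, 1.82, 0.126]
wrist_force: [-0.8, -0.3, -0.2]
width: 0.327
grip_force: 40.0
```

```bash
python3 - <<'E'
from m import *
for n in ["scene","wrist","top"]:
  c=vision.read_camera(n)
  X=cloud(c).reshape(-1,3); W=(X-E0)@np.stack([xd,d,zd],1)*1000
  for z in (6,14,22):
    m=(abs(W[:,1])<14)&(abs(W[:,0])<35)&(W[:,2]>z)&(W[:,2]<z+8)
    if m.sum()>5: q=np.percentile(W[m][:,:2],[1,99],axis=0).round(1); print(n,z,q.tolist(),q[:,0].mean())
  m=(abs(W[:,1])>35)&(abs(W[:,1])<70)&(abs(W[:,2])<6)&(abs(W[:,0])<30)
  q=np.percentile(W[m,0],[2,98]).round(1); print(n,"edge",q,q.mean())
E
```

```text
9.7167 [0.56402745 0.21406366 0.22500452] 0.3274548728814719 [-0.81095672 -0.32191923 -0.2259228 ]
rot err (tool, rad) [-0.0007  0.0005  0.0001]
pivot rel edge in panel frame x,y,z mm [-2.6  2.4 38.4]
scene 6 [[-20.6, -9.0], [21.8, 11.9]] 0.5999999999999996
scene 14 [[-20.7, -7.9], [21.5, 11.7]] 0.40000000000000036
scene 22 [[-18.4, -8.1], [19.4, 11.4]] 0.5
scene edge [-10.   11.4] 0.7000000000000002
wrist 6 [[-24.1, -4.0], [17.7, 12.4]] -3.200000000000001
wrist 14 [[-23.1, 1.8], [17.0, 12.5]] -3.0500000000000007
wrist 22 [[-22.3, -5.5], [16.1, 12.3]] -3.0999999999999996
wrist edge [-11.9   7.4] -2.25
top 6 [[-21.2, -9.5], [20.1, 7.2]] -0.5499999999999989
top 14 [[-20.1, -9.2], [19.4, 10.9]] -0.3500000000000014
top 22 [[-20.2, -9.4], [18.4, 8.6]] -0.9000000000000004
top edge [-9.9  9.3] -0.2999999999999998
```

Emit:
{"method": "play_rows", "body": {"moves": [[[0,0,0,0,0.004,0.04,20],[0,0,0,0,0,0.05,20],[0,0,0,0,0,0.05,20],[0,0,0,0,0,0.05,20],[0,0,0,0,0,0.04,20]]]}}

```text
time: 10.28
tool_pos: [0.5673, 0.213, 0.2017]
tcp_rot: [2.419, 1.82, 0.126]
wrist_force: [-0.3, -0.5, -1.9]
width: 0.328
grip_force: 40.0
```

Emit:
{"method": "play_rows", "body": {"moves": [[[0,0,0,0,0,0.02,20],[0,0,0,0,0,0,20],[0,0,0,0,0,0,20]]]}}

```text
time: 10.53
tool_pos: [0.5679, 0.2131, 0.2006]
tcp_rot: [2.419, 1.82, 0.127]
wrist_force: [1.0, 0.3, -1.0]
width: 0.331
grip_force: 40.0
```

```bash
python3 m.py
```

```text
10.5333 [0.56789079 0.21306379 0.20056113] 0.331152152697867 [ 1.00276794  0.28825286 -0.96794525]
rot err (tool, rad) [-0.0003  0.0002  0.0001]
pivot rel edge in panel frame x,y,z mm [-2.   2.5 13.7]
```

No contact yet, with about 7–8 mm to go. I now feel down in small steps.

Emit:
{"method": "play_rows", "body": {"moves": [[[0,0,0,0,0,0.02,20],[0,0,0,0,0,0.02,20],[0,0,0,0,0,0.01,20],[0,0,0,0,0,0,20],[0,0,0,0,0,0,20]]]}}

```text
time: 10.95
tool_pos: [0.5686, 0.2129, 0.1958]
tcp_rot: [2.419, 1.82, 0.127]
wrist_force: [-0.8, -0.7, -1.8]
width: 0.332
grip_force: 40.0
```

Emit:
{"method": "play_rows", "body": {"moves": [[[0,0,0,0,0,0.01,20],[0,0,0,0,0,0,20],[0,0,0,0,0,0,20]]]}}

```text
time: 11.2
tool_pos: [0.5687, 0.2129, 0.1948]
tcp_rot: [2.419, 1.82, 0.128]
wrist_force: [-0.0, 1.2, -1.1]
width: 0.331
grip_force: 40.0
```

Emit:
{"method": "play_rows", "body": {"moves": [[[0,0,0,0,0,0.01,20],[0,0,0,0,0,0,20],[0,0,0,0,0,0,20]]]}}

```text
time: 11.45
tool_pos: [0.5688, 0.2128, 0.1938]
tcp_rot: [2.419, 1.82, 0.127]
wrist_force: [-0.2, 0.2, -0.7]
width: 0.329
grip_force: 40.0
```

Emit:
{"method": "play_rows", "body": {"moves": [[[0,0,0,0,0,0.008,20],[0,0,0,0,0,0,20],[0,0,0,0,0,0,20]]]}}

```text
time: 11.7
tool_pos: [0.5691, 0.2128, 0.1932]
tcp_rot: [2.419, 1.82, 0.128]
wrist_force: [0.3, 0.6, -0.8]
width: 0.335
grip_force: 40.0
```

Emit:
{"method": "play_rows", "body": {"moves": [[[0,0,0,0,0,0.008,20],[0,0,0,0,0,0,20],[0,0,0,0,0,0,20]]]}}

```text
time: 11.95
tool_pos: [0.5694, 0.2128, 0.1928]
tcp_rot: [2.418, 1.82, 0.129]
wrist_force: [-0.1, -0.7, 2.7]
width: 0.332
grip_force: 40.4
```

Emit:
{"method": "play_rows", "body": {"moves": [[[0,0,0,0,0,0.008,20],[0,0,0,0,0,0,20],[0,0,0,0,0,0,20]]]}}

```text
time: 12.2
tool_pos: [0.5695, 0.2129, 0.1927]
tcp_rot: [2.418, 1.82, 0.129]
wrist_force: [-1.6, -0.9, 5.7]
width: 0.329
grip_force: 40.9
```

```bash
python3 m.py
```

```text
12.2 [0.56953    0.21289513 0.19269384] 0.32850605427643614 [-1.57942645 -0.92392149  5.65826982]
rot err (tool, rad) [ 0.0009 -0.0006  0.0001]
pivot rel edge in panel frame x,y,z mm [-1.5  2.8  5.6]
```

Contact at 6 N, right at the predicted height, so the throat is on the edge. Now I open the fingers gradually, watching the force because the pads swing back.

Emit:
{"method": "play_rows", "body": {"moves": [[[0,0,0,0,0,0,31],[0,0,0,0,0,0,31],[0,0,0,0,0,0,31]]]}}

```text
time: 12.45
tool_pos: [0.5696, 0.2129, 0.1922]
tcp_rot: [2.418, 1.82, 0.129]
wrist_force: [-0.9, -0.4, 4.4]
width: 0.364
grip_force: 6.6
```

Emit:
{"method": "play_rows", "body": {"moves": [[[0,0,0,0,0,0,33],[0,0,0,0,0,0,33],[0,0,0,0,0,0,33]]]}}

```text
time: 12.7
tool_pos: [0.5695, 0.2129, 0.1918]
tcp_rot: [2.418, 1.82, 0.129]
wrist_force: [-0.8, 0.9, 5.0]
width: 0.391
grip_force: 5.9
```

Emit:
{"method": "play_rows", "body": {"moves": [[[0,0,0,0,0,0.003,35],[0,0,0,0,0,0,36],[0,0,0,0,0,0,36]]]}}

```text
time: 12.95
tool_pos: [0.5693, 0.2128, 0.1912]
tcp_rot: [2.419, 1.82, 0.128]
wrist_force: [0.4, -0.0, 3.4]
width: 0.424
grip_force: 5.7
```

Emit:
{"method": "play_rows", "body": {"moves": [[[0,0,0,0,0,0.003,38],[0,0,0,0,0,0,39],[0,0,0,0,0,0,39]]]}}

```text
time: 13.2
tool_pos: [0.5691, 0.2127, 0.1905]
tcp_rot: [2.419, 1.82, 0.127]
wrist_force: [0.2, 0.8, 1.7]
width: 0.46
grip_force: 5.4
```

Emit:
{"method": "play_rows", "body": {"moves": [[[0,0,0,0,0,0.008,40],[0,0,0,0,0,0.004,41],[0,0,0,0,0,0,41]]]}}

```text
time: 13.45
tool_pos: [0.5694, 0.2128, 0.1899]
tcp_rot: [2.419, 1.82, 0.128]
wrist_force: [-1.1, 0.1, 4.2]
width: 0.478
grip_force: 5.5
```

Emit:
{"method": "play_rows", "body": {"moves": [[[0,0,0,0,0,0.006,42],[0,0,0,0,0,0.003,43],[0,0,0,0,0,0,43]]]}}

```text
time: 13.7
tool_pos: [0.5697, 0.2127, 0.1892]
tcp_rot: [2.419, 1.82, 0.128]
wrist_force: [-1.3, 1.1, 5.5]
width: 0.503
grip_force: 5.5
```

Emit:
{"method": "play_rows", "body": {"moves": [[[0,0,0,0,0,0.003,44],[0,0,0,0,0,0,45],[0,0,0,0,0,0,45]]]}}

```text
time: 13.95
tool_pos: [0.5696, 0.2127, 0.1886]
tcp_rot: [2.419, 1.82, 0.128]
wrist_force: [-0.1, 0.6, 4.7]
width: 0.528
grip_force: 5.3
```

Emit:
{"method": "play_rows", "body": {"moves": [[[0,0,0,0,0,0.004,46],[0,0,0,0,0,0,47],[0,0,0,0,0,0,47]]]}}

```text
time: 14.2
tool_pos: [0.5695, 0.2126, 0.1879]
tcp_rot: [2.419, 1.82, 0.127]
wrist_force: [-0.6, 0.9, 3.2]
width: 0.547
grip_force: 4.8
```

Emit:
{"method": "play_rows", "body": {"moves": [[[0,0,0,0,0,0.004,48],[0,0,0,0,0,0,49],[0,0,0,0,0,0,49]]]}}

```text
time: 14.45
tool_pos: [0.5693, 0.2125, 0.1872]
tcp_rot: [2.419, 1.82, 0.126]
wrist_force: [-1.5, 0.4, 2.0]
width: 0.575
grip_force: 1.7
```

Emit:
{"method": "play_rows", "body": {"moves": [[[0,0,0,0,0,0,51],[0,0,0,0,0,0,54],[0,0,0,0,0,0,60],[0,0,0,0,0,0,70],[0,0,0,0,0,0,78]]]}}

```text
time: 14.87
tool_pos: [0.5696, 0.2125, 0.1875]
tcp_rot: [2.419, 1.82, 0.127]
wrist_force: [0.2, 0.3, -0.9]
width: 0.908
grip_force: 0.0
```

```bash
python3 - <<'E'
from m import *
im=[]
for n in ["scene","wrist","top"]:
  c=vision.read_camera(n)
  u,v=proj(c,E0+.02*zd).astype(int); a=c["image"][max(v-75,0):v+75,max(u-65,0):u+65,::-1]; im.append(cv2.resize(a,(260,300)))
  X=cloud(c).reshape(-1,3); W=(X-E0)@np.stack([xd,d,zd],1)*1000
  for z in range(0,90,8):
    m=(abs(W[:,1])<14)&(abs(W[:,0])<36)&(W[:,2]>z)&(W[:,2]<z+8)
    if m.sum()>5: q=np.percentile(W[m][:,:2],[1,99],axis=0).round(1); print(n,z,q.tolist())
  m=(abs(W[:,1])>35)&(abs(W[:,1])<70)&(abs(W[:,2])<6)&(abs(W[:,0])<30)
  if m.sum(): q=np.percentile(W[m,0],[2,98]).round(1); print(n,"edge",q,np.percentile(W[m,2],98))
cv2.imwrite("pics/rel.png",cv2.hconcat(im))
E
```

```text
14.8667 [0.56962042 0.21250143 0.18747817] 0.9078615574695259 [ 0.15904868  0.26848479 -0.88470994]
rot err (tool, rad) [-0.0003  0.0003  0.0001]
pivot rel edge in panel frame x,y,z mm [-2.1  2.4  0.5]
scene 0 [[-7.3, -11.4], [12.0, 13.9]]
scene 8 [[-9.4, -9.6], [10.0, 13.7]]
scene 16 [[-13.5, -9.0], [14.3, 11.7]]
scene 24 [[-16.3, -8.3], [18.7, 11.8]]
scene 32 [[-18.4, -3.7], [20.4, 12.0]]
scene 40 [[-20.3, -3.4], [21.3, 12.1]]
scene 48 [[-20.5, -5.3], [22.0, 11.4]]
scene 56 [[-21.3, -7.7], [24.8, 11.5]]
scene 64 [[-22.5, -7.8], [24.5, 11.5]]
scene 72 [[-33.0, -6.7], [21.1, 10.8]]
scene edge [-9.5  8.6] -0.912041429485481
wrist 0 [[-15.1, 0.2], [8.0, 13.8]]
wrist 8 [[-11.5, -10.3], [4.6, 13.7]]
wrist 16 [[-15.9, -7.4], [9.1, 12.3]]
wrist 24 [[-20.0, -7.5], [13.5, 12.3]]
wrist 32 [[-21.8, -6.5], [15.6, 12.3]]
wrist 40 [[-23.1, -6.5], [16.8, 12.3]]
wrist 48 [[-24.1, -6.7], [18.3, 12.3]]
wrist 56 [[-25.2, -6.6], [19.4, 12.3]]
wrist 64 [[-27.0, -7.5], [21.3, 12.1]]
wrist 72 [[-26.7, -7.1], [20.6, 11.5]]
wrist 88 [[32.5, 11.9], [36.0, 13.5]]
wrist edge [-12.    4.2] -1.2333667093099072
top 0 [[-12.5, -13.5], [9.6, 5.2]]
top 8 [[-9.6, -11.8], [5.4, 13.4]]
top 16 [[-13.1, -9.5], [9.4, 9.8]]
top 24 [[-17.3, -9.2], [14.2, 9.5]]
top 32 [[-20.5, -9.4], [17.8, 3.7]]
top 40 [[-21.0, -9.5], [18.2, -0.2]]
top 48 [[-21.7, -9.6], [19.0, -3.5]]
top 56 [[-22.8, -9.6], [20.9, -4.9]]
top 64 [[-25.3, -10.0], [22.5, -4.4]]
top edge [-10.1   6.1] -0.2690981781262898
```

View pics/rel.png

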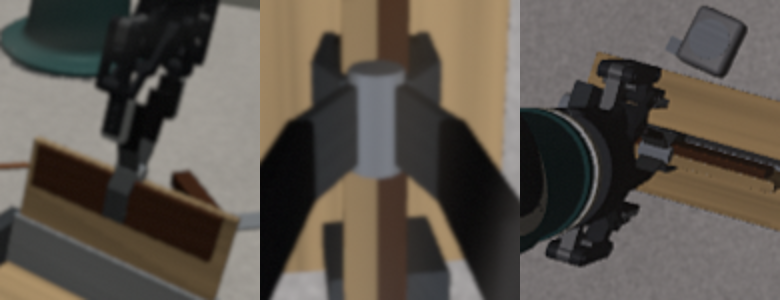

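The clamp sits on the edge with its barrel at the throat, and the strip is tight: the edge width shrank from 20 to 17 mm. I open fully and back off along the tool axis.

Emit:
{"method": "play_rows", "body": {"moves": [[[0,0,0,0,0,0,85],[0,0,0,0,0,0,85],[0,0,0,0,0,-0.05,85],[0,0,0,0,0,-0.1,85],[0,0,0,0,0,-0.15,85]]]}}

```text
time: 15.43
tool_pos: [0.5647, 0.2134, 0.2168]
tcp_rot: [2.419, 1.821, 0.124]
wrist_force: [0.3, -1.0, 0.3]
width: 0.997
grip_force: 0.0
```

Emit:
{"method": "play_rows", "body": {"moves": [[[0,0,0,0,0,-0.3,85],[0,0,0,0,0,-0.3,85],[0,0,0,0,0,-0.3,85],[0,0,0,0,0,0,85],[0,0,0,0,0,0,85]]]}}

```text
time: 15.85
tool_pos: [0.5551, 0.2181, 0.3112]
tcp_rot: [2.417, 1.819, 0.138]
wrist_force: [0.3, -0.5, -0.3]
width: 0.993
grip_force: 0.0
```

```bash
python3 - <<'E'
from m import *
im=[]
for n in ["scene","wrist"]:
  c=vision.read_camera(n)
  u,v=proj(c,E0+.02*zd).astype(int); a=c["image"][max(v-75,0):v+75,max(u-65,0):u+65,::-1]; im.append(cv2.resize(a,(260,300)))
  X=cloud(c).reshape(-1,3); W=(X-E0)@np.stack([xd,d,zd],1)*1000
  for z in (8,24,40,56,68,72,76):
    m=(abs(W[:,1])<14)&(abs(W[:,0])<36)&(W[:,2]>z)&(W[:,2]<z+4)
    if m.sum()>5: q=np.percentile(W[m][:,:2],[1,99],axis=0).round(1); print(n,z,q.tolist())
  m=(abs(W[:,1])>35)&(abs(W[:,1])<70)&(abs(W[:,2])<6)&(abs(W[:,0])<30)
  if m.sum(): print(n,"edge",np.percentile(W[m,0],[2,98]).round(1),np.percentile(W[m,2],98))
cv2.imwrite("pics/end.png",cv2.hconcat(im))
E
```

```text
15.85 [0.55507095 0.21807418 0.31123921] 0.9928924703433007 [ 0.34765992 -0.48651387 -0.32717737]
rot err (tool, rad) [ 0.0058 -0.0046 -0.0002]
pivot rel edge in panel frame x,y,z mm [  0.    3.9 125.2]
scene 8 [[-9.6, -10.1], [8.8, 13.7]]
scene 24 [[-15.8, -8.6], [16.8, 11.7]]
scene 40 [[-21.3, -7.5], [21.1, 11.6]]
scene 56 [[-21.7, -8.6], [23.8, 11.3]]
scene 68 [[-23.7, -8.1], [25.1, 11.5]]
scene 72 [[-23.8, -8.1], [23.8, 10.2]]
scene edge [-9.9  8.6] -0.9851462697636629
wrist 8 [[-9.4, -10.3], [2.3, 13.4]]
wrist 24 [[-17.4, -7.6], [10.6, 12.2]]
wrist 40 [[-22.5, -6.8], [15.9, 12.1]]
wrist 56 [[-24.4, -6.7], [18.8, 12.0]]
wrist 68 [[-27.4, -8.0], [21.3, 11.8]]
wrist 72 [[-26.9, -7.0], [20.5, 11.4]]
wrist edge [-11.8   3.9] -1.0942450260231107
```

View pics/end.png

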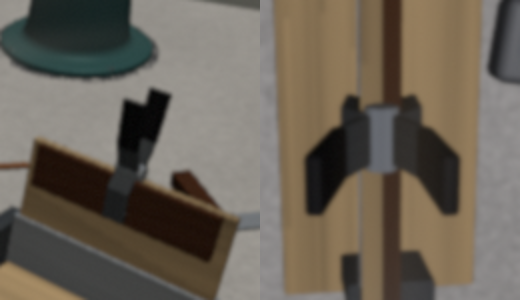

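The clamp sits square at mid-strip. The panel edge has not moved and the arm is clear, so I hand in.

```bash
python3 -c "
from workcell import bot
print(bot.finish_job())"
```

```text
the job is handed in; nothing more can be done
None
```

The large clamp is shut on panel and strip, square and at mid-length, with its throat on the edge and the strip tight; the panel's top edge has not moved in the images, and I handed the job in at about 16 s (no verdict came back).

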